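# Hang the drying frame on its two hooks and lock it

### The arm

A 7-joint arm with a two-finger parallel gripper is mounted at the origin on a cart in front of the work surface, level with it; the furniture and walls round the work are solid. World frame = base frame: x ahead of the robot, y to its left, z up, the work surface at z = 0. Lengths are in m, angles in rad, forces in N, time in s.
With the tool pointing down it reaches from about 0.4 to 0.875 m from the base axis. Payload 6.5 kg.
Tool frame: the origin (TCP) lies midway between the tips of the shut fingers; the grasp point (between the pads) lies 19 mm behind it; z points along the fingers, y is the line along which they close (so a half turn about z gives the same grasp; the last joint's range is limited). The gripper opens to 88 mm and grips with 3 to 60 N. Pads are 18 mm wide; open, the fingers measure 123 mm over their backs; the gripper's body (75 mm by 187 mm) begins 45 mm behind the grasp point.
Start: joints at [-1.278, 0.536, -0.004, 1.538, 0.003, 1.067, -0.071], TCP at [0.228, 0.609, 0.239] pointing down, gripper open.
Joint ranges: [-2.7, 2.7], [-0.37, 2.16], [-1.27, 1.26], [0.24, 2.4], [-1.31, 4.45], [0.19, 1.91], [-2.76, 2.76]. Speed limits (rad/s): [2.39, 2.39, 3.14, 3.14, 3.14, 3.14, 3.14].

### API

Orientations are given as a 3x3 rotation matrix whose columns are the frame's x, y, z axes.
In Python, from plant import monitor, optics, order gives the robot as it stands.
- The arm moves only by the tool drive_tool, never from a script. Its argument "rows" is a list of rows, each a list of 7 numbers: the turn, a rotation vector about the world's x, y, z in degrees, then the shift along the world's x, y, z in mm, then the opening in per cent of the stroke, from 0 (shut) to 100 (fully open). In form: [[rx, ry, rz, tx, ty, tz, claw], ...]. A call has 1 to 12 rows; each row shifts and turns the commanded pose from where the row before left it; what a row does not reach is not made up. A row lasts 1/10 s, in which the tool goes at most 50 mm and 8.59 degrees, less where a joint would pass 70% of its speed; a pose out of reach is approached as far as the arm can. A call is refused whole if a number of a shift passes 50 or a number of a turn 8.59, either way. A call with a gripper value outside its range is refused whole. The fingers move at their own pace and stop on an object; "squeeze" is the grip in N (left out, the last holds). Time passes only in rows, so rows that do not move let the fingers close. It gives the time, the measured TCP pose, the force, the opening and the grip force at its end, in the units of the state.
- monitor.sense(): the state, without advancing time (a new reading comes with each control period).
- optics.capture(name): name is "side" or "top" or "wrist"; returns the picture (480x640x3 uint8, red, green, blue); there is no depth.
- optics.camera_model(name): a dict with "fov_y" (degrees; the focal length in pixels is half the picture's height over the tangent of half this angle, whatever the lens; pixels are square), "cx", "cy" (the principal point, pixels), "dist" ([k1, k2, p1, p2, k3] as OpenCV has them; the pictures are not rectified), "world_from_camera" (4x4, takes a point from camera to world coordinates); the wrist camera has in their place "mount" (4x4, takes a point from camera to tool coordinates, whose origin is the TCP and whose axes are the flange's). Camera axes: x right, y down, z forward; pixel columns grow to the right and rows downward; lengths in m; the calibration is good to about 2 mm. A picture is of the moment at which its call begins: read the wrist's pose just before it. camera_model takes no time and is no camera call.
- order.sign_off(): hands the job in; it is judged then, once.
The state is a dict: "time_s": time; "joints": joint angles; "joint_vel": joint speeds; "joint_efforts": joint torques, N m; "ee_pos": TCP position; "tool_rot": TCP orientation; "wrist_force": force on the tool from outside, world axes, zero at the start; "wrist_torque": the same for the moment, N m; "opening": finger opening in m; "grasp_force": force on a finger pad.
Only numpy, scipy, OpenCV 4.12 (cv2) and the standard library are available. Lean on these libraries where they do the work, as an engineer would, in place of code of your own. Each camera call takes 0.05 s, during which the arm holds its last target. There are 200 camera calls.

### The job

Lift the drying frame out of its cradle by the blue handle and hang it on the grey rack with both hooks through the two orange-sided slots, lowering it until both slots rest on their hooks before you let go. Then turn the red key a quarter turn, all the way, so that its cam blade lies over the end of the frame's top rail and locks the frame in place. Do not knock or shift the blue jar, the amber bottle or the white-lidded pot standing around.

Things in the scene. Friction and masses are not known exactly. Their poses are not given: they have to be found in the camera images.
- frame: Loose ladder-like drying frame of 12 mm aluminium bar, about 0.35 kg, 260 mm wide (own y), 12 mm thick (x), 149 mm high (z) with handle. Origin: centre of its underside. Same front and back, left and right. Top rail z 94-106, middle rail 46-58, bottom rail 0-12 mm. Two hanging slots at y +-90 mm. Starts upright in the cradle.
- frame_handle (a point): Centre of the frame's blue bar handle, at z = 142 mm in the frame: 74 mm long (y), 12 mm thick (x), 14 mm high, on two round posts at y +-28 mm, 29 mm free below the bar. Grip it from above, fingers closing along the frame's x.
- slot_left (a point): Middle of the upper edge of the frame's slot at y = +90 mm (underside of the top rail, z = 94 mm). The slot opening, between orange cheeks, is 24 mm wide (y), 36 mm high (z 58 to 94 mm) and goes right through along x. Seated, this point lies on a hook arm.
- slot_right (a point): The same for the equal slot at y = -90 mm.
- cradle: Fixed grey plate 56 x 250 x 6 mm with two pairs of black clips 30 mm high, 15 mm apart, that hold the frame's bottom rail upright, its underside at z = 6 mm. Origin: centre of its underside; the frame's y lies along its y. Lift the frame straight up 30 mm or more to clear it.
- rack: Fixed grey hook rack, front = its own -x. Origin on the desk midway between two 16 mm square posts (y +-90 mm, 152 mm high), each with a steel hook to the front. Base 64 mm deep, 10 mm high, y -190 to +115 mm. Hung, the frame's underside is at z = 50 mm, its y along the rack's y, either end at either hook. Lock post with red key at x -22, y -165 mm.
- hook_left (a point): Seat point on top of the hook arm at rack y = +90 (x -22, z 144 mm); axes as the rack's. The arm, 8 mm thick, runs to -x with its centre at z 140, then turns up at x = -40; the tip, 8 mm thick, ends at z 158. 28 mm are free between post face (x -8) and tip (x -36). The frame comes in from the front, slots level with the tips, then goes down.
- hook_right (a point): The same seat point on the equal hook at the rack's y = -90 mm.
- cam (a joint): Angle of the red key and its cam blade about the vertical lock post: 0 = blade to the rear (rack +x), 1.571 = along rack +y, over the end of the hung frame's top rail (stop). Grows anticlockwise from above, starts 0.1 to 0.4, needs 0.04 N m, stays where left. Blade 55 mm long, 16 wide, 6 mm above a seated frame's rail; an unseated frame blocks it.
- key_grip (a point): On the key's axis, at the height to grip (196 mm above the desk). The red wing of the key is 32 mm long along the blade, 9 mm thick across it, 26 mm high, its top at 208 mm; its x axis points along the blade.
- cam_end (a point): End of the cam blade.
- jar_blue: Bystander: blue jar, 55 mm wide, 130 mm high, standing behind the rack; origin under its centre.
- tea: Bystander: amber bottle with a yellow cap, 62 mm wide, 172 mm high, standing behind the rack; origin under its centre.
- pigment: Bystander: small pot with a white lid, 41 mm wide, 50 mm high, standing near the front edge of the desk; origin under its centre.

How it is judged:
On the way, in this order (a step that is already met when the one before it is completed fails the run):
1. both slots are down on their hooks while the gripper still holds the frame (((x of slot_left in the frame of hook_left between -0.014 and 0.014 m and y of slot_left in the frame of hook_left between -0.012 and 0.012 m and z of slot_left in the frame of hook_left between -0.005 and 0.005 m and x of slot_right in the frame of hook_right between -0.014 and 0.014 m and y of slot_right in the frame of hook_right between -0.012 and 0.012 m and z of slot_right in the frame of hook_right between -0.005 and 0.005 m) or (x of slot_left in the frame of hook_right between -0.014 and 0.014 m and y of slot_left in the frame of hook_right between -0.012 and 0.012 m and z of slot_left in the frame of hook_right between -0.005 and 0.005 m and x of slot_right in the frame of hook_left between -0.014 and 0.014 m and y of slot_right in the frame of hook_left between -0.012 and 0.012 m and z of slot_right in the frame of hook_left between -0.005 and 0.005 m)) and contact force between the fingers and frame above 1 N), for 0.15 s.
2. the frame is released and hangs at rest on both hooks (((x of slot_left in the frame of hook_left between -0.014 and 0.014 m and y of slot_left in the frame of hook_left between -0.012 and 0.012 m and z of slot_left in the frame of hook_left between -0.005 and 0.005 m and x of slot_right in the frame of hook_right between -0.014 and 0.014 m and y of slot_right in the frame of hook_right between -0.012 and 0.012 m and z of slot_right in the frame of hook_right between -0.005 and 0.005 m) or (x of slot_left in the frame of hook_right between -0.014 and 0.014 m and y of slot_left in the frame of hook_right between -0.012 and 0.012 m and z of slot_left in the frame of hook_right between -0.005 and 0.005 m and x of slot_right in the frame of hook_left between -0.014 and 0.014 m and y of slot_right in the frame of hook_left between -0.012 and 0.012 m and z of slot_right in the frame of hook_left between -0.005 and 0.005 m)) and contact force between the fingers and frame below 0.1 N and contact force between frame and rack above 1 N and linear speed of frame below 0.03 m/s and angular speed of frame below 0.2 rad/s), for 0.2 s.
3. the red key is turned all the way, its blade over the end of the frame's top rail (value of joint cam above 1.4 rad and ((x of slot_left in the frame of hook_left between -0.014 and 0.014 m and y of slot_left in the frame of hook_left between -0.012 and 0.012 m and z of slot_left in the frame of hook_left between -0.005 and 0.005 m and x of slot_right in the frame of hook_right between -0.014 and 0.014 m and y of slot_right in the frame of hook_right between -0.012 and 0.012 m and z of slot_right in the frame of hook_right between -0.005 and 0.005 m) or (x of slot_left in the frame of hook_right between -0.014 and 0.014 m and y of slot_left in the frame of hook_right between -0.012 and 0.012 m and z of slot_left in the frame of hook_right between -0.005 and 0.005 m and x of slot_right in the frame of hook_left between -0.014 and 0.014 m and y of slot_right in the frame of hook_left between -0.012 and 0.012 m and z of slot_right in the frame of hook_left between -0.005 and 0.005 m))), for 0.2 s.
At the end, for the whole second after the job is handed in: The frame hangs released and at rest with both slots on the two hooks (upper slot edges within 5 mm in height, 12 mm sideways and 14 mm along the arm of the hooks' seat points), and the cam is turned beyond 1.4 rad, over the top rail (all of step 3 and contact force between the fingers and frame below 0.1 N and contact force between frame and rack above 1 N and linear speed of frame below 0.03 m/s and angular speed of frame below 0.2 rad/s); the robot touches nothing.
It fails at once if the blue jar is shifted by more than 30 mm or tipped (distance of jar_blue from where it was at the start of the episode above 0.03 m or angle between jar_blue's own z axis and vertical above 0.4 rad).
It fails at once if the amber bottle is shifted by more than 30 mm or tipped (distance of tea from where it was at the start of the episode above 0.03 m or angle between tea's own z axis and vertical above 0.4 rad).
It fails at once if the white-lidded pot is shifted by more than 30 mm or tipped (distance of pigment from where it was at the start of the episode above 0.03 m or angle between pigment's own z axis and vertical above 0.4 rad).
It also fails if it takes over 51 s, if anything falls off the work surface, if the arm or the gripper's body presses on something with over 40 N, if the wrist force passes 120 N, or if a joint passes its speed limit or range.

## Working session

There is one attempt and no reset: what is moved stays moved. The work goes in short steps, Python scripts to look and compute and a tool call to move; the robot and the scene stay as the last step left them, time stands still between calls to the robot, and variables do not carry over. Pictures are saved under pics/ and viewed, at most 12 in all, crops included, and the job is handed in when it is done.

Besides the shell and the picture viewer there is one more tool, called after "Request:" as name(argument=value, ...), one argument or row to a line, values as JSON. drive_tool: Moves the arm, as the interface text tells. Its arguments: {"type":"object","properties":{"rows":{"type":"array"},"squeeze":{"type":"number"}},"required":["rows"]}

```bash
mkdir -p pics; python3 - <<'E'
from plant import monitor, optics
import cv2,json,numpy as np
s=monitor.sense(); print(s['time_s'],s['ee_pos'],s['tool_rot'],s['opening'])
for n in ['side','top','wrist']:
    im=optics.capture(n); cv2.imwrite(f'pics/{n}0.png',im[:,:,::-1]); 
    m=optics.camera_model(n); print(n,{k:(np.round(v,4).tolist()) for k,v in m.items()})
E
```

```text
0.0 [0.22806822 0.60803627 0.2378534 ] [[-9.36333699e-01  3.51111081e-01 -4.60844914e-04]
 [ 3.51111355e-01  9.36332297e-01 -1.62665227e-03]
 [-1.39631660e-04 -1.68489722e-03 -9.99998571e-01]] 0.08834476338561291
side {'fov_y': 42.7022, 'cx': 320.227, 'cy': 245.4343, 'dist': [-0.159, 0.0, 0.0, 0.0, 0.0], 'world_from_camera': [[0.7909, -0.3245, 0.5189, -0.089], [-0.6119, -0.4071, 0.6781, -0.7052], [-0.0088, -0.8538, -0.5206, 0.7588], [0.0, 0.0, 0.0, 1.0]]}
top {'fov_y': 49.6508, 'cx': 318.2897, 'cy': 238.8679, 'dist': [-0.14, 0.0, 0.0, 0.0, 0.0], 'world_from_camera': [[0.0978, -0.9699, 0.2228, 0.2619], [-0.9952, -0.0955, 0.021, 0.1123], [0.001, -0.2238, -0.9746, 1.3176], [0.0, 0.0, 0.0, 1.0]]}
wrist {'fov_y': 60.3646, 'cx': 318.2121, 'cy': 241.2981, 'dist': [0.0143, 0.0, 0.0, 0.0, 0.0], 'mount': [[-0.0015, -0.9498, -0.3128, 0.08], [1.0, -0.0016, -0.0, -0.001], [-0.0005, -0.3128, 0.9498, -0.1456], [0.0, 0.0, 0.0, 1.0]]}
```

View pics/top0.png

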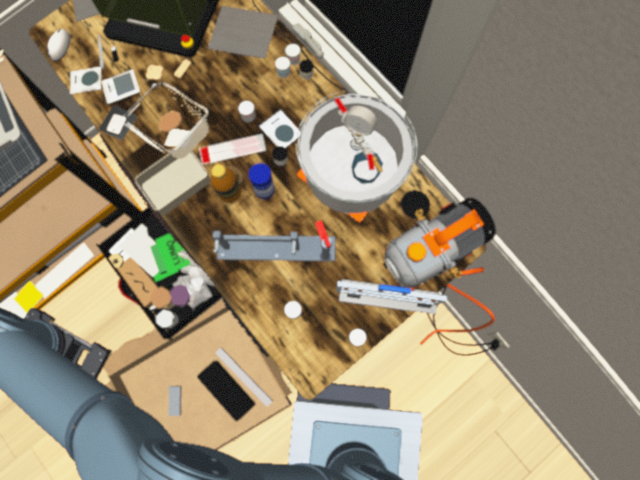

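View pics/side0.png

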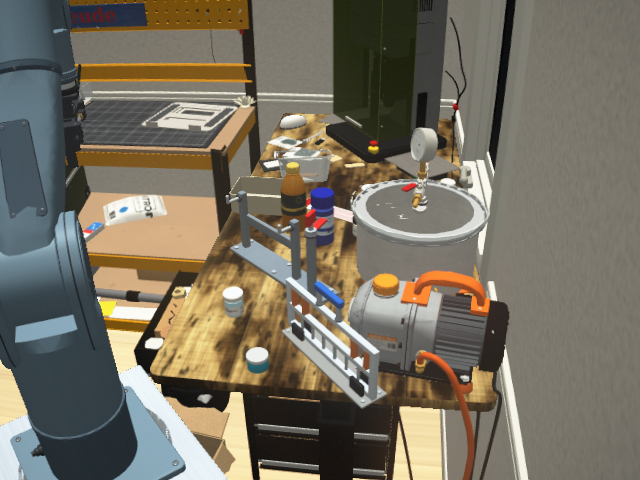

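Top view: frame's blue handle is near (395,290) beside the pump. The rack is near (275,247), with the red key at (323,233), the jar at (260,180), the bottle at (222,180) and pots at (293,310) and (358,337). I'll take zoomed crops next.

```bash
cat > h.py <<'E'
import numpy as np,cv2
from plant import monitor,optics
def cam(n,s=None):
    m=optics.camera_model(n); f=240/np.tan(np.radians(m['fov_y']/2))
    K=np.array([[f,0,m['cx']],[0,f,m['cy']],[0,0,1]]); d=np.array(m['dist'],float)
    if n=='wrist':
        T=np.eye(4);T[:3,:3]=s['tool_rot'];T[:3,3]=s['ee_pos'];T=T@np.array(m['mount'])
    else: T=np.array(m['world_from_camera'])
    return K,d,T
def ray(c,p):
    K,d,T=c; u=cv2.undistortPoints(np.array([[p]],float),K,d)[0,0]
    v=T[:3,:3]@np.array([u[0],u[1],1]); return T[:3,3],v/np.linalg.norm(v)
def onz(c,p,z):
    o,v=ray(c,p); return o+v*(z-o[2])/v[2]
def tri(c1,p1,c2,p2):
    a,u=ray(c1,p1);b,v=ray(c2,p2)
    t=np.linalg.lstsq(np.stack([u,-v],1),b-a,rcond=None)[0]
    A=a+u*t[0];B=b+v*t[1]; return (A+B)/2,np.linalg.norm(A-B)
def proj(c,P):
    K,d,T=c; I=np.linalg.inv(T)
    return cv2.projectPoints(np.array([P],float),cv2.Rodrigues(I[:3,:3])[0],I[:3,3],K,d)[0][0,0]
def mask(im,col):
    h=cv2.cvtColor(im,cv2.COLOR_RGB2HSV)
    if col=='red': return cv2.inRange(h,(0,150,90),(6,255,255))|cv2.inRange(h,(174,150,90),(180,255,255))
    if col=='blue': return cv2.inRange(h,(105,120,60),(125,255,255))
    if col=='orange': return cv2.inRange(h,(5,140,120),(18,255,255))
def blobs(m,amin=20):
    n,l,st,ce=cv2.connectedComponentsWithStats(m); return [(ce[i].round(1).tolist(),st[i].tolist(),cv2.minAreaRect(np.argwhere(l==i)[:,::-1].astype(np.float32))) for i in range(1,n) if st[i,4]>=amin]
E
python3 - <<'E'
from h import *
for n in ['top','side']:
    im=cv2.imread(f'pics/{n}0.png')[:,:,::-1].copy()
    for c in ['red','blue']:
        print(n,c)
        for b in blobs(mask(im,c)): print(b)
t=cv2.imread('pics/top0.png')[150:350,200:460]; s=cv2.imread('pics/side0.png')[170:410,210:520]
cv2.imwrite('pics/t1.png',cv2.resize(t,None,fx=3,fy=3,interpolation=cv2.INTER_CUBIC)); cv2.imwrite('pics/s1.png',cv2.resize(s,None,fx=2.5,fy=2.5,interpolation=cv2.INTER_CUBIC))
E
```

```text
top red
([184.7, 37.4], [181, 35, 9, 6, 44], ((185.0, 37.5), (8.0, 5.0), 0.0))
([340.4, 105.2], [335, 99, 12, 13, 65], ((339.6967468261719, 104.8360595703125), (14.980316162109375, 5.121475696563721), 50.19443130493164))
([204.8, 154.3], [201, 147, 8, 15, 90], ((204.75001525878906, 154.24998474121094), (14.512594223022461, 6.0796003341674805), 78.69007110595703))
([370.4, 161.0], [368, 154, 6, 15, 58], ((370.4384765625, 161.00770568847656), (14.263994216918945, 4.341216087341309), 82.87498474121094))
([322.0, 231.5], [315, 221, 15, 26, 171], ((322.82757568359375, 233.56895446777344), (27.66860580444336, 8.170595169067383), 68.19859313964844))
([123.7, 291.1], [119, 280, 15, 21, 48], ((124.23286437988281, 291.4736633300781), (23.853723526000977, 5.407961845397949), 56.97612762451172))
top blue
([260.1, 175.6], [249, 164, 22, 25, 461], ((259.5, 176.0), (24.0, 21.0), 90.0))
([394.4, 288.3], [379, 285, 32, 8, 155], ((394.47564697265625, 288.17852783203125), (31.256189346313477, 5.539641380310059), 7.765166282653809))
side red
([100.0, 13.8], [99, 8, 3, 13, 21], ((100.1176528930664, 13.97
[... 453 characters left out ...]
217.5], [305, 209, 11, 18, 139], ((310.0, 217.5), (17.0, 10.0), 90.0))
([319.1, 222.6], [313, 218, 14, 12, 89], ((319.2500305175781, 222.25003051757812), (6.363960266113281, 14.142135620117188), 45.0))
side blue
([99.2, 7.9], [70, 4, 64, 13, 307], ((101.5, 10.0), (63.0, 12.0), 0.0))
([87.9, 24.6], [72, 20, 35, 7, 101], ((89.0, 23.0), (6.0, 34.0), 90.0))
([321.9, 198.8], [311, 187, 23, 26, 484], ((322.0, 199.5), (25.0, 22.0), 90.0))
([96.8, 225.0], [93, 223, 9, 7, 28], ((95.7400131225586, 224.82000732421875), (5.0, 9.399999618530273), 53.13010025024414))
([328.6, 294.1], [314, 282, 30, 26, 282], ((328.3902587890625, 294.01220703125), (36.23231506347656, 8.277209281921387), 38.65980911254883))
```

View pics/t1.png

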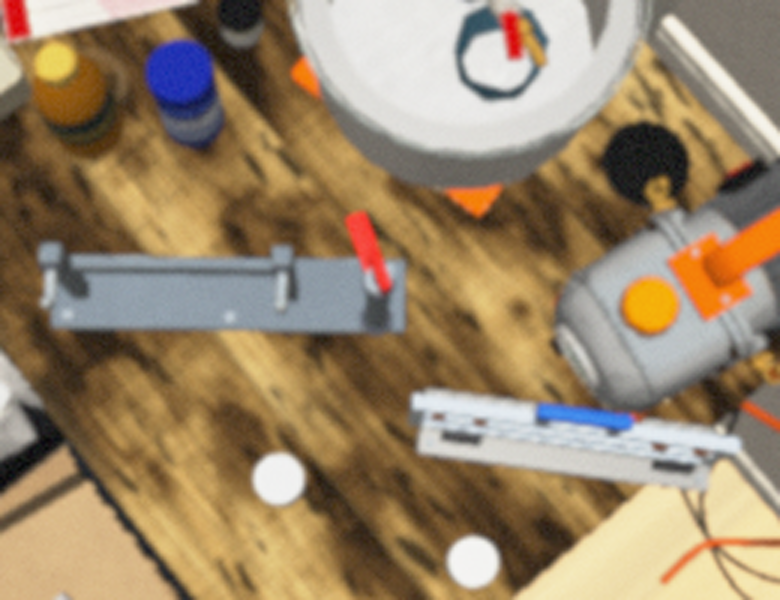

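View pics/s1.png

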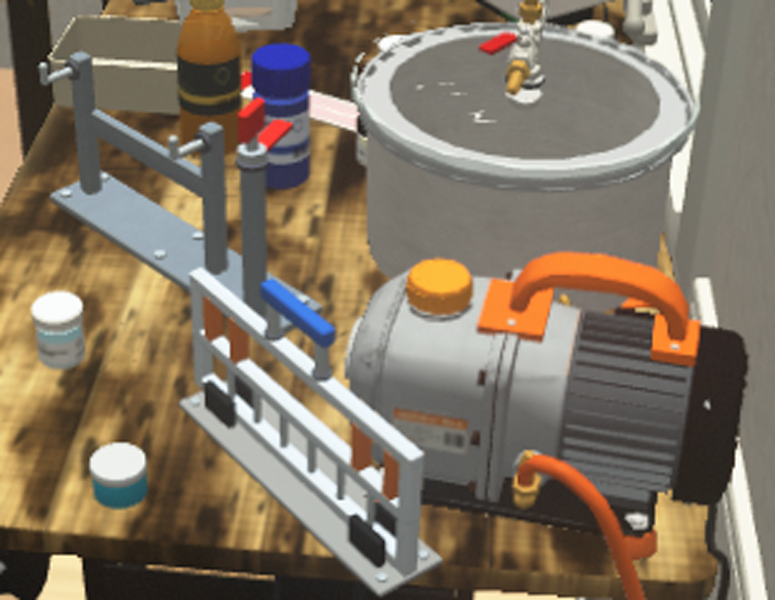

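Both crops are clear. Rack post tops are at top (216.7,233.3) and (294.3,234), hook tips at (215.7,250) and (293.7,252). The pump sits right behind the frame, with its cap at top (416.7,251.7) and side (386,284).

```bash
python3 - <<'E'
from h import *
np.set_printoptions(precision=4,suppress=True)
T=cam('top');S=cam('side')
print('handle',tri(T,(394.5,288.2),S,(328.4,294)))
print('pumpcap',tri(T,(416.7,251.7),S,(386,282)))
A=tri(T,(216.7,233.3),S,(241.2,195)); B=tri(T,(294.3,234),S,(294.4,222.6)); print('posts',A,B)
print('posts z152',onz(T,(216.7,233.3),.152),onz(T,(294.3,234),.152))
print('tips',onz(T,(215.7,250),.158),onz(T,(293.7,252),.158),tri(T,(215.7,250),S,(228,198)),tri(T,(293.7,252),S,(279.2,230)))
im=cv2.imread('pics/top0.png')[:,:,::-1].copy()
b=[x for x in blobs(mask(im,'blue')) if 385<x[0][0]<400][0]
bp=cv2.boxPoints(b[2]); P=[onz(T,p,.155) for p in bp]; print('handle corners',np.array(P))
# frame ends
for p in [(413,400),(740,443)]: print('frame end',onz(T,(200+p[0]/3,150+p[1]/3),.112))
for p in [(52,328),(405,333),(405,262),(36+200*0,260)]: print('base',onz(T,(200+p[0]/3,150+p[1]/3),.010))
for p in [(358,214),(384,288)]: print('key',onz(T,(200+p[0]/3,150+p[1]/3),.205))
for p in [(375,290)]: print('lockpost',onz(T,(200+p[0]/3,150+p[1]/3),.18))
for p,z in [((278,478),.05),((473,562),.05),((180,60),.13),((55,60),.172),((572,355),.1),((640,405),.1)]: print('by',onz(T,(200+p[0]/3,150+p[1]/3),z))
E
```

```text
handle (array([ 0.4315, -0.046 ,  0.1506]), np.float64(0.00030755791016233913))
pumpcap (array([ 0.5198, -0.0907,  0.1608]), np.float64(0.0029992210599137726))
posts (array([0.5188, 0.3757, 0.1447]), np.float64(0.0028083715207394434)) (array([0.5347, 0.1943, 0.1475]), np.float64(0.0017716540924842357))
posts z152 [0.5185 0.3735 0.152 ] [0.5345 0.1936 0.152 ]
tips [0.4779 0.3689 0.158 ] [0.491 0.19  0.158] (array([0.4797, 0.37  , 0.1516]), np.float64(0.0012869443132072836)) (array([0.4934, 0.1907, 0.1463]), np.float64(0.0002579176859333157))
handle corners [[ 0.426  -0.0095  0.155 ]
 [ 0.4386 -0.0103  0.155 ]
 [ 0.4356 -0.0812  0.155 ]
 [ 0.423  -0.0803  0.155 ]]
frame end [0.4357 0.0826 0.112 ]
frame end [ 0.4261 -0.1757  0.112 ]
base [0.4815 0.394  0.01  ]
base [0.5072 0.0921 0.01  ]
base [0.5692 0.0977 0.01  ]
base [0.5396 0.4163 0.01  ]
key [0.5562 0.1378 0.205 ]
key [0.5024 0.1134 0.205 ]
lockpost [0.5056 0.12   0.18  ]
by [0.3702 0.1844 0.05  ]
by [0.3181 0.021  0.05  ]
by [0.6906 0.2957 0.13  ]
by [0.6664 0.3875 0.172 ]
by [ 0.4855 -0.0404  0.1   ]
by [ 0.4506 -0.0971  0.1   ]
```

Request:
drive_tool(
  rows=[
    [0, 0, -6, 32, -50, 5, 45],
    [0, 0, -6, 32, -50, 5, 45],
    [0, 0, -6, 32, -50, 5, 45],
    [0, 0, -6, 32, -50, 5, 45],
    [0, 0, -6, 32, -50, 5, 45],
    [0, 0, -6, 32, -50, 5, 45],
    [0, 0, -6, 2, -50, 0, 45],
    [0, 0, -6, 2, -50, 0, 45],
    [0, 0, -6, 2, -50, 0, 45],
    [0, 0, -6, 2, -50, 0, 45],
    [0, 0, -6, 2, -50, 0, 45],
    [0, 0, -6, 2, -50, 0, 45],
  ],
  squeeze=30,
)

```text
time_s: 1.35
ee_pos: [0.4009, 0.0552, 0.264]
tool_rot: [[0.049, 0.999, 0.0], [0.999, -0.049, 0.001], [0.001, 0.0, -1.0]]
wrist_force: [1.5, -0.0, 0.3]
opening: 0.0396
grasp_force: 0.0
```

Request:
drive_tool(
  rows=[
    [0, 0, 0, 0, -27, 0, 45],
    [0, 0, 0, 0, -27, 0, 45],
    [0, 0, 0, 0, 0, 0, 45],
    [0, 0, 0, 0, 0, 0, 45],
    [0, 0, 0, 0, 0, 0, 45],
  ],
)

```text
time_s: 1.85
ee_pos: [0.4014, 0.0041, 0.2638]
tool_rot: [[0.043, 0.999, -0.0], [0.999, -0.043, 0.0], [0.0, -0.0, -1.0]]
wrist_force: [-0.2, -0.2, -0.0]
opening: 0.0399
grasp_force: 0.0
```

```bash
cat > hand.py <<'E'
from h import *
np.set_printoptions(precision=4,suppress=True)
s=monitor.sense(); im=optics.capture('wrist'); cv2.imwrite('pics/w1.png',im[:,:,::-1])
print(s['ee_pos'],s['tool_rot'],s['opening'],s['wrist_force'])
W=cam('wrist',s)
for b in blobs(mask(im,'blue'),100):
    P=np.array([onz(W,p,.155) for p in cv2.boxPoints(b[2])]); print(b[0],b[1]); print(P,P.mean(0))
E
python3 hand.py
```

```text
[0.4014 0.0041 0.2638] [[ 0.043   0.9991 -0.0002]
 [ 0.9991 -0.043   0.0001]
 [ 0.0001 -0.0002 -1.    ]] 0.03985102824691816 [-0.2371 -0.239  -0.035 ]
[363.1, 299.4] [354, 251, 21, 101, 1632]
[[ 0.4227 -0.0822  0.155 ]
 [ 0.4266 -0.0071  0.155 ]
 [ 0.4385 -0.0081  0.155 ]
 [ 0.4357 -0.0833  0.155 ]] [ 0.4309 -0.0452  0.155 ]
```

Request:
drive_tool(
  rows=[
    [0, 0, 0, 14.5, -24.5, 0, 45],
    [0, 0, 0, 15, -24.5, 0, 45],
    [0, 0, 0, 0, 0, 0, 45],
    [0, 0, 0, 0, 0, -40, 45],
    [0, 0, 0, 0, 0, -40, 45],
    [0, 0, 0, 0, 0, -20, 45],
    [0, 0, 0, 0, 0, 0, 45],
    [0, 0, 0, 0, 0, 0, 45],
  ],
)

```text
time_s: 2.7
ee_pos: [0.4309, -0.0452, 0.1642]
tool_rot: [[0.043, 0.999, -0.001], [0.999, -0.043, 0.0], [-0.0, -0.001, -1.0]]
wrist_force: [-0.5, -0.1, -0.1]
opening: 0.0401
grasp_force: 0.0
```

```bash
python3 hand.py
```

```text
[ 0.4309 -0.0452  0.1642] [[ 0.0435  0.9991 -0.0005]
 [ 0.9991 -0.0435  0.    ]
 [-0.     -0.0005 -1.    ]] 0.04010527347367999 [-0.5183 -0.1129 -0.1195]
[317.6, 301.9] [303, 221, 30, 162, 4408]
[[ 0.4275 -0.0077  0.155 ]
 [ 0.4387 -0.0082  0.155 ]
 [ 0.4362 -0.0822  0.155 ]
 [ 0.4233 -0.0816  0.155 ]] [ 0.4314 -0.0449  0.155 ]
```

Well aligned. I'll descend, grip, and lift 40 mm.

Request:
drive_tool(
  rows=[
    [0, 0, 0, 0, 0, -18, 45],
    [0, 0, 0, 0, 0, -17, 45],
    [0, 0, 0, 0, 0, 0, 45],
    [0, 0, 0, 0, 0, 0, 0],
    [0, 0, 0, 0, 0, 0, 0],
    [0, 0, 0, 0, 0, 0, 0],
    [0, 0, 0, 0, 0, 0, 0],
    [0, 0, 0, 0, 0, 0, 0],
  ],
  squeeze=50,
)

```text
time_s: 3.55
ee_pos: [0.4316, -0.0459, 0.1295]
tool_rot: [[0.044, 0.999, 0.001], [0.999, -0.044, 0.0], [0.0, 0.001, -1.0]]
wrist_force: [-1.3, -0.7, 6.7]
opening: 0.0115
grasp_force: 50.0
```

Request:
drive_tool(
  rows=[
    [0, 0, 0, 0, 0, 10, 0],
    [0, 0, 0, 0, 0, 20, 0],
    [0, 0, 0, 0, 0, 20, 0],
    [0, 0, 0, 0, 0, 0, 0],
    [0, 0, 0, 0, 0, 0, 0],
  ],
)

```text
time_s: 4.05
ee_pos: [0.4305, -0.0457, 0.1787]
tool_rot: [[0.044, 0.999, -0.0], [0.999, -0.044, 0.0], [0.0, -0.0, -1.0]]
wrist_force: [-1.4, -0.2, -5.0]
opening: 0.0113
grasp_force: 50.0
```

Request:
drive_tool(
  rows=[
    [0, 0, 0, 0, 0, 10, 0],
    [0, 0, 0, 0, 0, 10, 0],
    [0, 0, 0.9, -1, 25, 0, 0],
    [0, 0, 0.9, 0, 35, 0, 0],
    [0, 0, 0.9, 0, 40, 0, 0],
    [0, 0, 0.9, 0, 40, 0, 0],
    [0, 0, 0.9, 0, 40, 0, 0],
    [0, 0, 0.9, 0, 40, 0, 0],
    [0, 0, 0.9, 0, 40, 0, 0],
    [0, 0, 1, 0, 35, 0, 0],
    [0, 0, 0, 0, 25, 0, 0],
    [0, 0, 0, 0, 0, 0, 0],
  ],
)

```text
time_s: 5.25
ee_pos: [0.4292, 0.2787, 0.1991]
tool_rot: [[-0.089, 0.996, 0.0], [0.996, 0.089, 0.002], [0.002, 0.001, -1.0]]
wrist_force: [0.5, -0.3, -4.6]
opening: 0.0109
grasp_force: 50.0
```

Request:
drive_tool(
  rows=[
    [0, 0, 0, 0, 0, 0, 0],
    [0, 0, 0, 0, 0, 0, 0],
    [0, 0, 0, 0, 0, 0, 0],
  ],
)

```text
time_s: 5.55
ee_pos: [0.43, 0.2727, 0.199]
tool_rot: [[-0.081, 0.997, -0.0], [0.997, 0.081, -0.001], [-0.001, -0.0, -1.0]]
wrist_force: [-0.0, 0.2, -4.7]
opening: 0.0112
grasp_force: 50.0
```

```bash
python3 - <<'E'
from h import *
np.set_printoptions(precision=4,suppress=True)
s=monitor.sense(); print(s['ee_pos'],s['tool_rot'][:,0])
w=optics.capture('wrist');t=optics.capture('side'); tp=optics.capture('top')
cv2.imwrite('pics/top2.png',tp[:,:,::-1]); cv2.imwrite('pics/side2.png',t[:,:,::-1]); cv2.imwrite('pics/w2.png',w[:,:,::-1])
c=cv2.resize(t[170:370,190:390,::-1],(600,600),interpolation=cv2.INTER_CUBIC)
cv2.imwrite('pics/s2c.png',c)
E
```

```text
[0.43   0.2727 0.199 ] [-0.0808  0.9967 -0.0006]
```

View pics/w2.png

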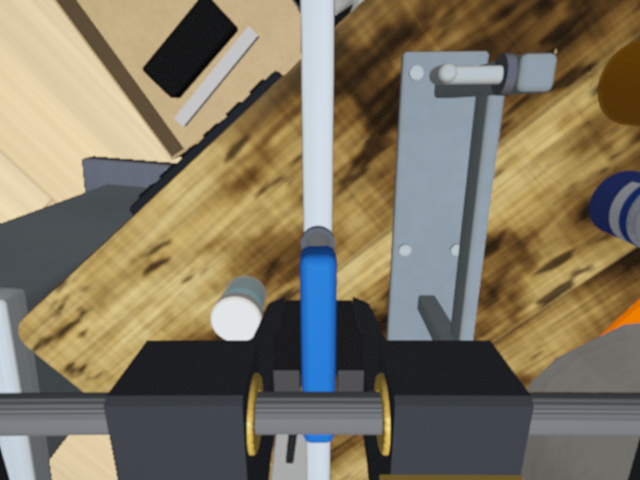

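View pics/s2c.png

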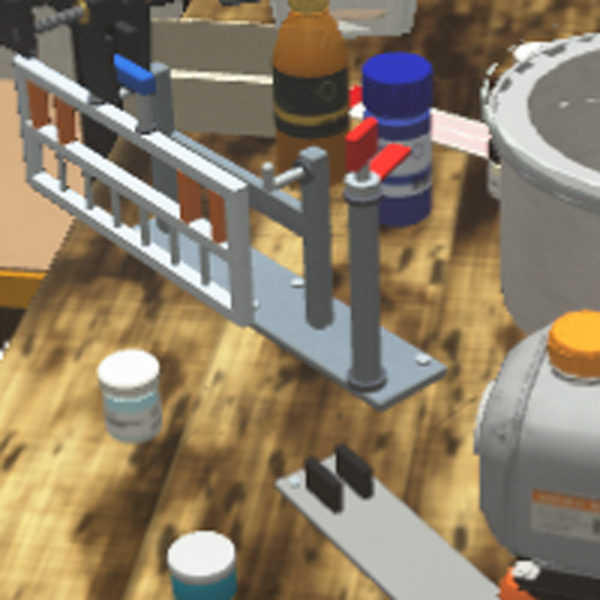

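Wrist view: the left hook tip is at (449,74) and its post top at (537,71). The frame hangs level in the grip in front of the rack.

```bash
python3 - <<'E'
from h import *
np.set_printoptions(precision=4,suppress=True)
s=monitor.sense(); W=cam('wrist',s);T=cam('top')
print('tipL',onz(W,(449,74),.158),'postL',onz(W,(537,72),.152))
print('base front corner',onz(W,(404,52),.010),onz(W,(488,51),.01))
print('rail L end of top rail', onz(W,(317,10),.1755),onz(W,(317,200),.1755))
print('base front edge',onz(W,(388,340),.01))
h=cv2.imread('pics/top2.png')
E
```

```text
tipL [0.4779 0.3697 0.158 ] postL [0.5172 0.3739 0.152 ]
base front corner [0.4848 0.3954 0.01  ] [0.5464 0.4008 0.01  ]
rail L end of top rail [0.4212 0.3856 0.1755] [0.4268 0.3156 0.1755]
base front edge [0.5054 0.1528 0.01  ]
```

Request:
drive_tool(
  rows=[
    [0, 0, 0.3, 0, 2, -4, 0],
    [0, 0, 0, 0, 0, 0, 0],
    [0, 0, 0, 12, 1, 0, 0],
    [0, 0, 0, 12, 1, 0, 0],
    [0, 0, 0, 12, 1, 0, 0],
    [0, 0, 0, 12, 1, 0, 0],
    [0, 0, 0, 12, 1, 0, 0],
    [0, 0, 0, 13, 1, 0, 0],
    [0, 0, 0, 0, 0, 0, 0],
    [0, 0, 0, 0, 0, 0, 0],
    [0, 0, 0, 0, 0, 0, 0],
  ],
)

```text
time_s: 6.8
ee_pos: [0.5022, 0.282, 0.1947]
tool_rot: [[-0.088, 0.996, -0.001], [0.996, 0.088, -0.0], [-0.0, -0.001, -1.0]]
wrist_force: [-0.8, 0.1, -4.3]
opening: 0.011
grasp_force: 50.0
```

```bash
python3 - <<'E'
from h import *
np.set_printoptions(precision=4,suppress=True)
s=monitor.sense(); print(s['ee_pos'],s['tool_rot'][:,0],s['wrist_force'])
w=optics.capture('wrist');t=optics.capture('side')
a=cv2.resize(w[0:240,250:570,::-1],(400,300)); b=cv2.resize(t[170:320,190:390,::-1],(400,300),interpolation=cv2.INTER_CUBIC)
cv2.imwrite('pics/m3.png',np.hstack([a,b]))
E
```

```text
[0.5022 0.282  0.1947] [-0.0882  0.9961 -0.0002] [-0.7944  0.06   -4.2952]
```

View pics/m3.png

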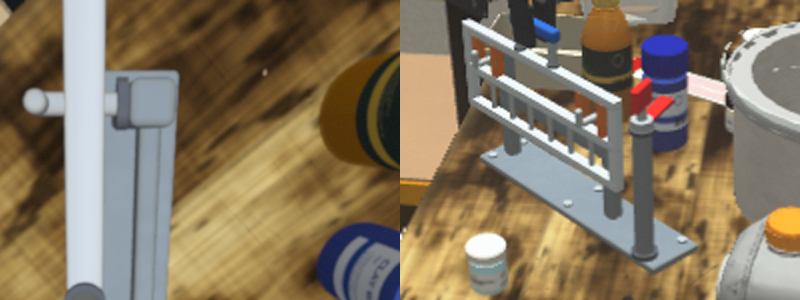

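Both hook tips are through the slots, so I'll lower it.

Request:
drive_tool(
  rows=[
    [0, 0, 0, 0, -0.5, -6, 0],
    [0, 0, 0, 0, 0, -6, 0],
    [0, 0, 0, 0, 0, -5, 0],
    [0, 0, 0, 0, 0, -2, 0],
    [0, 0, 0, 0, 0, 0, 0],
    [0, 0, 0, 0, 0, 0, 0],
  ],
)

```text
time_s: 7.5
ee_pos: [0.503, 0.2816, 0.1759]
tool_rot: [[-0.088, 0.996, 0.0], [0.996, 0.088, -0.0], [-0.0, 0.0, -1.0]]
wrist_force: [0.2, -0.0, -4.8]
opening: 0.011
grasp_force: 50.0
```

Request:
drive_tool(
  rows=[
    [0, 0, 0, 0, 0, -1, 0],
    [0, 0, 0, 0, 0, -1, 0],
    [0, 0, 0, 0, 0, -0.5, 0],
    [0, 0, 0, 0, 0, 0, 0],
    [0, 0, 0, 0, 0, 0, 0],
    [0, 0, 0, 0, 0, 0, 0],
  ],
)

```text
time_s: 8.1
ee_pos: [0.503, 0.2816, 0.1736]
tool_rot: [[-0.088, 0.996, 0.0], [0.996, 0.088, 0.0], [0.0, 0.0, -1.0]]
wrist_force: [-0.1, -0.2, -2.9]
opening: 0.0112
grasp_force: 50.0
```

Request:
drive_tool(
  rows=[
    [0, 0, 0, 0, 0, -1, 0],
    [0, 0, 0, 0, 0, -0.5, 0],
    [0, 0, 0, 0, 0, 0, 0],
    [0, 0, 0, 0, 0, 0, 0],
    [0, 0, 0, 0, 0, 0, 0],
  ],
)

```text
time_s: 8.6
ee_pos: [0.5036, 0.2817, 0.1734]
tool_rot: [[-0.088, 0.996, 0.001], [0.996, 0.088, 0.001], [0.001, 0.001, -1.0]]
wrist_force: [-3.2, -1.0, 9.4]
opening: 0.0111
grasp_force: 50.1
```

```bash
python3 - <<'E'
from h import *
s=monitor.sense(); print(s['ee_pos'],s['wrist_force'],s['wrist_torque'])
w=optics.capture('wrist');t=optics.capture('side')
a=cv2.resize(w[0:240,250:570,::-1],(400,300)); b=cv2.resize(t[170:320,190:390,::-1],(400,300),interpolation=cv2.INTER_CUBIC)
cv2.imwrite('pics/m4.png',np.hstack([a,b]))
E
```

```text
[0.50359088 0.28170082 0.17335826] [-3.17537019 -1.0244269   9.36251649] [-0.43112991  0.67839729  0.01486327]
```

View pics/m4.png

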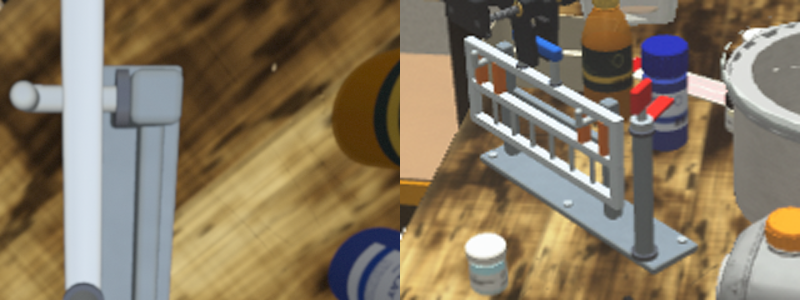

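Seated: the push-back is 9 N and both arms are in the slots. Releasing and rising.

Request:
drive_tool(
  rows=[
    [0, 0, 0, 0, 0, 0.5, 10],
    [0, 0, 0, 0, 0, 0, 25],
    [0, 0, 0, 0, 0, 0, 45],
    [0, 0, 0, 0, 0, 0, 45],
    [0, 0, 0, 0, 0, 0, 45],
    [0, 0, 0, 0, 0, 0, 45],
    [0, 0, 0, 0, 0, 0, 45],
    [0, 0, 0, 0, 0, 0, 45],
  ],
)

```text
time_s: 9.5
ee_pos: [0.5029, 0.2815, 0.1724]
tool_rot: [[-0.088, 0.996, 0.0], [0.996, 0.088, -0.0], [-0.0, 0.0, -1.0]]
wrist_force: [0.1, 0.2, -0.4]
opening: 0.0395
grasp_force: 0.0
```

Request:
drive_tool(
  rows=[
    [0, 0, 0, 0, 0, 10, 45],
    [0, 0, 0, 0, 0, 20, 45],
    [0, 0, 0, 0, 0, 30, 45],
    [0, 0, 0, 0, 0, 40, 45],
    [0, 0, 0, 0, -25, 30, 45],
    [0, 0, 0, 0, -40, 10, 45],
    [0, 0, 0, 0, -40, 0, 45],
    [0, 0, 0, 0, -40, 0, 45],
    [0, 0, 0, 0, 0, 0, 45],
    [0, 0, 0, 0, 0, 0, 45],
    [0, 0, 0, 0, 0, 0, 45],
  ],
)

```text
time_s: 10.6
ee_pos: [0.5029, 0.1379, 0.3127]
tool_rot: [[-0.089, 0.996, 0.0], [0.996, 0.089, 0.001], [0.001, 0.0, -1.0]]
wrist_force: [0.2, 0.4, -0.6]
opening: 0.0397
grasp_force: 0.0
```

```bash
cat > key.py <<'E'
from h import *
np.set_printoptions(precision=4,suppress=True)
s=monitor.sense(); print(s['ee_pos'],s['tool_rot'][:,0],s['joints'],s['wrist_force'])
w=optics.capture('wrist'); W=cam('wrist',s)
t=optics.capture('side'); T=optics.capture('top')
import sys; tag=sys.argv[1]
for n,i in [('w',w),('s',t),('t',T)]: cv2.imwrite(f'pics/{n}{tag}.png',i[:,:,::-1])
for b in blobs(mask(w,'red'),60): 
    print(b); print(np.array([onz(W,p,.208) for p in cv2.boxPoints(b[2])]),onz(W,b[2][0],.208))
b=cv2.resize(t[170:320,190:390,::-1],(320,240),interpolation=cv2.INTER_CUBIC)
cv2.imwrite(f'pics/m{tag}.png',np.hstack([cv2.resize(w[:,:,::-1],(480,360)),cv2.copyMakeBorder(b,0,120,0,0,0)]))
E
python3 key.py 5
```

```text
[0.5029 0.1379 0.3127] [-0.0895  0.996   0.0007] [-0.7699  0.2521  0.5031  1.8138 -0.1354  1.109  -0.1301] [ 0.2117  0.3689 -0.617 ]
([358.6, 246.4], [314, 216, 93, 64, 2105], ((358.65386962890625, 247.23080444335938), (34.77717971801758, 102.1117172241211), 70.34617614746094))
[[0.4956 0.1303 0.208 ]
 [0.5537 0.1582 0.208 ]
 [0.5644 0.1374 0.208 ]
 [0.5051 0.1082 0.208 ]] [0.53   0.1339 0.208 ]
```

View pics/m5.png

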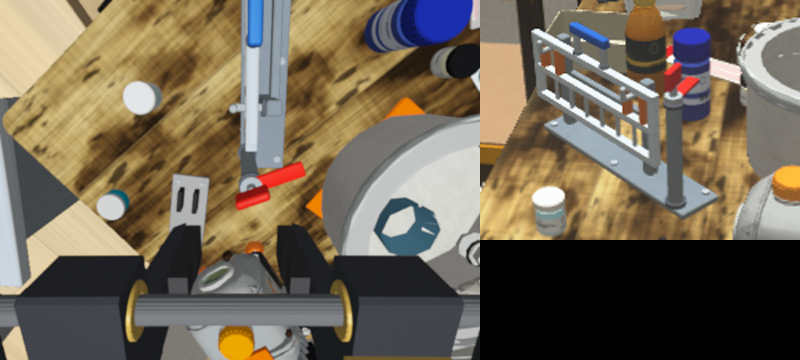

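```bash
python3 - <<'E'
from h import *
np.set_printoptions(precision=4,suppress=True)
s=monitor.sense(); W=cam('wrist',s)
im=cv2.imread('pics/w5.png')
e=onz(W,(404,227),.165); print('blade end',e, 'axis px at .208,.165',proj(W,(.5171,.1175,.208)),proj(W,(.5171,.1175,.165)))
d=e[:2]-np.array([.5171,.1175]); print(np.hypot(*d),np.degrees(np.arctan2(d[1],d[0])))
cv2.imwrite('pics/k5.png',cv2.resize(im[190:300,290:430],None,fx=5,fy=5,interpolation=cv2.INTER_CUBIC))
E
```

```text
blade end [0.5671 0.1383 0.165 ] axis px at .208,.165 [336.2637 269.4113] [333.8064 247.8671]
0.0541477215299606 22.585276662536593
```

View pics/k5.png

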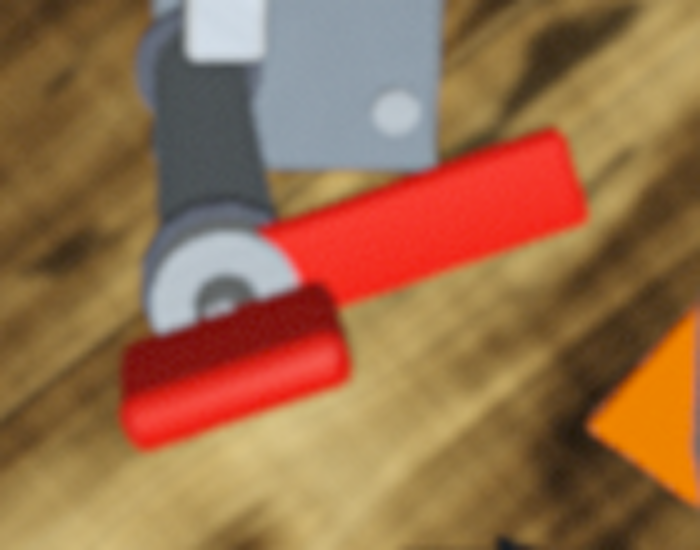

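Wing top centre is at wrist px (337,268), matching the predicted axis. Wing direction is about 24° in world, so the cam is at about 0.34 rad. I'll check pot clearance before turning the tool.

```bash
python3 - <<'E'
from h import *
np.set_printoptions(precision=4,suppress=True)
T=cam('top');S=cam('side')
c,e=tri(T,(357,150),S,(421,212)); print('pot',c,e)
print('near rim',onz(T,(343,200),c[2]),onz(T,(298,150),c[2]),onz(T,(416,150),c[2]))
print('pump handle',tri(T,(470,220),S,(443,274)))
E
```

```text
pot [0.761  0.0635 0.1496] 0.007939883950562885
near rim [0.628  0.0887 0.1496] [0.7433 0.2077 0.1496] [ 0.7726 -0.0771  0.1496]
pump handle (array([ 0.5767, -0.1864,  0.2111]), np.float64(0.03354459333524231))
```

Request:
drive_tool(
  rows=[
    [0, 0, -8, 2, -3, 0, 45],
    [0, 0, -8, 2, -3, 0, 45],
    [0, 0, -8, 2, -3, 0, 45],
    [0, 0, -8, 2, -3, 0, 45],
    [0, 0, -8, 2, -3, 0, 45],
    [0, 0, -8, 2, -3, 0, 45],
    [0, 0, -8, 2, -2, 0, 45],
    [0, 0, -8, 0, 0, 0, 45],
    [0, 0, -7, 0, 0, 0, 45],
    [0, 0, 0, 0, 0, 0, 45],
    [0, 0, 0, 0, 0, 0, 45],
    [0, 0, 0, 0, 0, 0, 45],
  ],
)

```text
time_s: 11.95
ee_pos: [0.5169, 0.1169, 0.3124]
tool_rot: [[0.912, 0.41, -0.0], [0.41, -0.912, -0.0], [-0.0, -0.0, -1.0]]
wrist_force: [-0.4, 0.2, 0.2]
opening: 0.0396
grasp_force: 0.0
```

```bash
python3 key.py 6; python3 - <<'E'
from h import *
s=monitor.sense(); W=cam('wrist',s)
print(proj(W,(.5171,.1175,.208)))
E
```

```text
[0.5169 0.1169 0.3124] [ 0.912   0.4102 -0.0001] [-0.8991  0.3031  0.7385  1.8024 -0.2249  1.1221 -1.233 ] [-0.36    0.1633  0.1694]
([620.7, 18.2], [602, 0, 38, 40, 1129], ((621.2069702148438, 17.482772827148438), (29.711254119873047, 45.681053161621094), 21.801410675048828))
[[0.6877 0.0249 0.208 ]
 [0.7077 0.029  0.208 ]
 [0.7093 0.0126 0.208 ]
 [0.6892 0.0079 0.208 ]] [0.6986 0.0186 0.208 ]
([315.4, 195.6], [304, 145, 24, 116, 2027], ((315.8251037597656, 202.62698364257812), (114.98805236816406, 22.781784057617188), 87.70938873291016))
[[0.5675 0.1484 0.208 ]
 [0.5735 0.1363 0.208 ]
 [0.5086 0.1036 0.208 ]
 [0.502  0.1168 0.208 ]] [0.5393 0.127  0.208 ]
[314.70695142 239.67230868]
```

Clearances are fine. The key axis is centred at px (315,240), matching the prediction. I'll descend and grip.

Request:
drive_tool(
  rows=[
    [0, 0, 0, 0, 0.5, -35, 45],
    [0, 0, 0, 0, 0, -40, 45],
    [0, 0, 0, 0, 0, -30, 45],
    [0, 0, 0, 0, 0, -18, 45],
    [0, 0, 0, 0, 0, -10, 45],
    [0, 0, 0, 0, 0, 0, 45],
    [0, 0, 0, 0, 0, 0, 45],
    [0, 0, 0, 0, 0, 0, 0],
    [0, 0, 0, 0, 0, 0, 0],
    [0, 0, 0, 0, 0, 0, 0],
    [0, 0, 0, 0, 0, 0, 0],
  ],
  squeeze=15,
)

```text
time_s: 13.2
ee_pos: [0.5167, 0.1179, 0.1797]
tool_rot: [[0.913, 0.408, -0.0], [0.408, -0.913, 0.002], [0.0, -0.001, -1.0]]
wrist_force: [-5.4, 11.7, 3.9]
opening: 0.0099
grasp_force: 6.3
```

```bash
python3 - <<'E'
from h import *
s=monitor.sense(); print(s['ee_pos'],s['opening'],s['grasp_force'],s['wrist_force'],s['wrist_torque'])
E
```

```text
[0.51674066 0.1179372  0.17972991] 0.009889158501850456 6.275972086004913 [-5.4006321  11.68581887  3.93724002] [2.39558349 1.17250438 0.09760762]
```

Request:
drive_tool(
  rows=[
    [0, 0, 0, -0.5, 1, 0, 0],
    [0, 0, 0, 0, 0, 0, 0],
    [0, 0, 0, 0, 0, 0, 0],
  ],
)

```text
time_s: 13.5
ee_pos: [0.5166, 0.1184, 0.1797]
tool_rot: [[0.913, 0.408, 0.0], [0.408, -0.913, 0.001], [0.001, -0.0, -1.0]]
wrist_force: [-1.5, 1.3, 5.0]
opening: 0.009
grasp_force: 15.0
```

Request:
drive_tool(
  rows=[
    [0, 0, 4, 0, 0, 0, 0],
    [0, 0, 4, 0, 0, 0, 0],
    [0, 0, 4, 0, 0, 0, 0],
    [0, 0, 4, 0, 0, 0, 0],
    [0, 0, 4, 0, 0, 0, 0],
    [0, 0, 0, 0, 0, 0, 0],
  ],
)

```text
time_s: 14.1
ee_pos: [0.5167, 0.1183, 0.1797]
tool_rot: [[0.718, 0.696, 0.001], [0.696, -0.718, 0.001], [0.001, -0.0, -1.0]]
wrist_force: [-1.4, 1.5, 5.9]
opening: 0.0088
grasp_force: 15.0
```

Request:
drive_tool(
  rows=[
    [0, 0, 4, 0, 0, 0, 0],
    [0, 0, 5, 0, 0, 0, 0],
    [0, 0, 5, 0, 0, 0, 0],
    [0, 0, 5, 0, 0, 0, 0],
    [0, 0, 5, 0, 0, 0, 0],
    [0, 0, 4, 0, 0, 0, 0],
    [0, 0, 4, 0, 0, 0, 0],
    [0, 0, 4, 0, 0, 0, 0],
    [0, 0, 4, 0, 0, 0, 0],
    [0, 0, 4, 0, 0, 0, 0],
    [0, 0, 0, 0, 0, 0, 0],
    [0, 0, 0, 0, 0, 0, 0],
  ],
)

```text
time_s: 15.3
ee_pos: [0.5169, 0.1181, 0.1797]
tool_rot: [[0.037, 0.999, 0.001], [0.999, -0.037, 0.0], [0.0, 0.001, -1.0]]
wrist_force: [0.3, 2.3, 4.9]
opening: 0.0087
grasp_force: 15.0
```

```bash
python3 - <<'E'
from h import *
s=monitor.sense(); print(s['ee_pos'],s['tool_rot'][:,0],s['opening'],s['grasp_force'],s['wrist_force'],s['wrist_torque'])
E
```

```text
[0.51694997 0.11812671 0.17969139] [3.70097332e-02 9.99314849e-01 3.33633660e-04] 0.008708015519594707 15.000701600220054 [0.26305975 2.26160445 4.94722454] [ 0.24288237 -0.02702681  0.06567217]
```

Request:
drive_tool(
  rows=[
    [0, 0, 3, 0, 0, 0, 0],
    [0, 0, 2, 0, 0, 0, 0],
    [0, 0, 2, 0, 0, 0, 0],
    [0, 0, 1, 0, 0, 0, 0],
    [0, 0, 0, 0, 0, 0, 0],
    [0, 0, 0, 0, 0, 0, 0],
  ],
)

```text
time_s: 15.9
ee_pos: [0.517, 0.1181, 0.1797]
tool_rot: [[-0.103, 0.995, 0.001], [0.995, 0.103, 0.0], [0.0, 0.001, -1.0]]
wrist_force: [1.6, 0.8, 5.2]
opening: 0.0091
grasp_force: 15.0
```

```bash
python3 - <<'E'
from h import *
s=monitor.sense(); print(s['ee_pos'],s['tool_rot'][:,0],s['opening'],s['grasp_force'],s['wrist_force'],s['wrist_torque'])
E
```

```text
[0.51703459 0.11811021 0.17969619] [-1.02785678e-01  9.94703513e-01  1.60328702e-04] 0.00907929522157363 15.000815342646092 [1.58781802 0.81081157 5.16448674] [ 0.25933697 -0.16378118 -0.18016763]
```

The stop is reached (counter-torque appeared at 95.9°). Opening and rising.

Request:
drive_tool(
  rows=[
    [0, 0, 0, 0, 0, 0, 20],
    [0, 0, 0, 0, 0, 0, 45],
    [0, 0, 0, 0, 0, 0, 45],
    [0, 0, 0, 0, 0, 0, 45],
    [0, 0, 0, 0, 0, 0, 45],
    [0, 0, 0, 0, 0, 10, 45],
    [0, 0, 0, 0, 0, 30, 45],
    [0, 0, 0, 0, 0, 40, 45],
    [0, 0, 0, 0, 0, 40, 45],
    [0, 0, 0, 0, 0, 0, 45],
    [0, 0, 0, 0, 0, 0, 45],
    [0, 0, 0, 0, 0, 0, 45],
  ],
)

```text
time_s: 17.1
ee_pos: [0.5156, 0.1179, 0.2985]
tool_rot: [[-0.105, 0.994, -0.002], [0.994, 0.105, -0.001], [-0.0, -0.002, -1.0]]
wrist_force: [-0.3, 0.3, -0.2]
opening: 0.0395
grasp_force: 0.0
```

```bash
python3 key.py 7
```

```text
[0.5156 0.1179 0.2985] [-0.1054  0.9944 -0.0004] [-0.6187  0.2736  0.377   1.8072 -0.1127  1.0835 -0.0958] [-0.2789  0.3371 -0.236 ]
([321.0, 199.1], [309, 148, 25, 120, 2242], ((320.6194763183594, 207.429443359375), (23.396133422851562, 119.25300598144531), 1.0416266918182373))
[[0.5113 0.1031 0.208 ]
 [0.5056 0.1746 0.208 ]
 [0.5187 0.1758 0.208 ]
 [0.5256 0.1043 0.208 ]] [0.5152 0.1411 0.208 ]
```

View pics/m7.png

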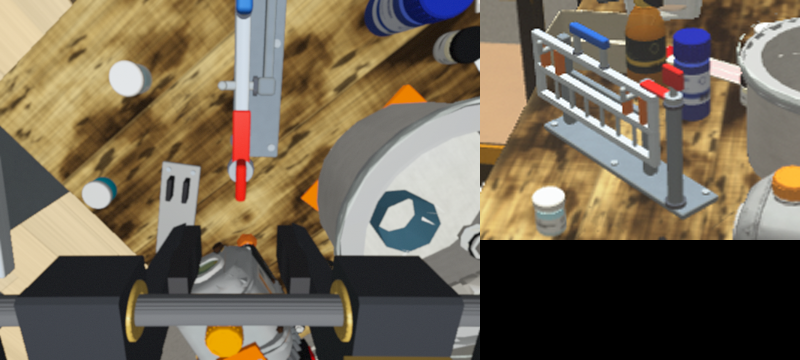

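The picture shows the blade lying over the rail end, along the rack's y, with the frame hung, the bystanders in place and the gripper clear.

```bash
python3 -c "
from plant import order; print(order.sign_off())"
```

```text
the job is handed in; nothing more can be done
None
```

The frame hangs on both hooks and is released, the key is turned to its stop with the blade over the top rail, and the job was handed in at about 17 s with the bystanders untouched; the sign-off returned no verdict.

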